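# Hold the spring-return purge port open with its bayonet plug

### The job

Pick up the two-pinned bayonet plug, put it into the round purge port with its pins through the two notches, push it down against the spring as far as it goes, and turn it clockwise (seen from above) about a quarter turn to its stop. A spring turns the plug back if it is let go, so finish while still gripping the plug and holding it turned to the stop, seated in the port. Leave the beaker, the petri dish and the small bottle where they stand.

Things in the scene. Friction and masses are not known exactly. Their poses are not given: they have to be found in the camera images.
- plug: loose bayonet plug, 66 mm tall, 0.15 kg, upright on the bench; origin at the centre of its underside. Aluminium stem, diameter 32, 26 mm long, foot tapered to 26 mm; two round steel pins, 8 mm thick, stick out along +x and -x at 9 mm height, 46 mm over both ends; above the stem a grey flange, diameter 48, from 26 to 30 mm, then the grip bar. Half a turn about z makes no difference.
- plug_grip (a point): middle of the plug's upright grey grip bar, 48 mm above its underside, axes as the plug's; the bar is 44 mm long along x (in line with the pins), 22 mm thick along y, and reaches from 30 to 66 mm above the underside; grip it across the 22 mm
- port: fixed port on the bench; origin at the centre of its underside. Round grey foot, diameter 100, 10 mm thick; aluminium collar, diameter 72, top 60 mm above the bench; hose barb at 28 mm height sticks out along +x to 74 mm from the axis. The plug goes in with its x axis along the port's x axis, either way round; pushed right down, its flange rests on the collar (plug origin 34 mm above the port's).
- port_mouth (a point): centre of the collar's mouth, level with the collar's top. The mouth is a 36 mm round hole in a 10 mm thick lip, with two notches for the pins, 13 mm wide, reaching 26 mm from the axis along the port's +x and -x, each in line with a short black mark. Pushed right down, the pins stand 3 mm below the lip; turned, they stay under it and the plug can rise 3 mm at most.
- pad (a joint): spring pad in the port that the plug's foot presses down; m, 0 = up (its top 16 mm below the collar's top), 0.010 with the plug's flange on the collar, 0.007 with the pins up against the lip's underside; the spring takes 4 N to start and 10 N at 0.010
- spring_ring (a joint): spring ring in the port; rad, 0 = at rest, 1.2 = at its stop. Pushed down, the plug turns clockwise from above only: about 12 degrees free, then its pins push this ring round, to the stop at about 80 degrees (1.4 rad) of plug turn. The spring takes 0.17 N m to start and 0.34 N m at the stop, and turns the plug back if let go.
- beaker: bystander: clear glass beaker, 68x74x93 mm, standing upright on the bench; origin at the centre of its underside; not to be moved
- petri: bystander: flat whitish petri dish, 105 mm in diameter, 13 mm high, on the bench; origin at the centre of its underside; not to be moved
- small_bottle: bystander: small white bottle with screw cap, 58 mm in diameter, 117 mm tall, standing on the bench; origin at the centre of its underside; not to be moved
Things that resemble listed ones, but are neither listed nor needed, are in the scene too. What is meant by the plug is not green or pink, and is the smaller of those in its own colour.

How it is judged (in metres and radians):
On the way, in this order (a step that is already met when the one before it is completed fails the run):
1. the plug is lifted clear of the bench in the fingers (height (world z) of plug above 0.05 m and contact force between the fingers and plug above 1 N), for 0.1 s.
2. the plug is pushed down in the port against the spring, not yet turned (value of joint pad above 0.006 m and z of plug in the frame of port below 0.039 m and horizontal distance between plug and port_mouth below 0.005 m and value of joint spring_ring below 0.4 rad), for 0.05 s.
3. the plug is turned clockwise to the stop, under the lip (value of joint spring_ring above 1 rad and z of plug in the frame of port below 0.039 m), for 0.3 s.
At the end, for the whole second after the job is handed in: The fingers still grip the plug (over 2 N), at rest, upright within 7 degrees and within 5 mm of the port's axis, pins under the lip (plug origin less than 39 mm above the port's, pad pressed over 5.5 mm), spring ring beyond 1.0 of its 1.2 rad (all of step 3 and value of joint pad above 0.0055 m and horizontal distance between plug and port_mouth below 0.005 m and angle between plug's own z axis and vertical below 0.12 rad and contact force between the fingers and plug above 2 N and linear speed of plug below 0.02 m/s); the arm keeps its last pose, push and grip.
It fails at once if the beaker is moved more than 20 mm or tipped (distance of beaker from where it was at the start of the episode above 0.02 m or angle between beaker's own z axis and vertical above 0.3 rad).
It fails at once if the petri dish is moved more than 20 mm (distance of petri from where it was at the start of the episode above 0.02 m).
It fails at once if the small bottle is moved more than 20 mm or tipped (distance of small_bottle from where it was at the start of the episode above 0.02 m or angle between small_bottle's own z axis and vertical above 0.3 rad).
It also fails if it takes over 45 s, if anything falls off the work surface, if the arm or the gripper's body presses on something with over 40 N, if the wrist force passes 120 N, or if a joint passes its speed limit or range.

### The arm

A 6-joint arm with a two-finger parallel gripper is mounted at the origin on a cart in front of the work surface, level with it; the furniture and walls round the work are solid. World frame = base frame: x ahead of the robot, y to its left, z up, the work surface at z = 0. Lengths are in m, angles in degrees, forces in N, time in s.
With the tool pointing down it reaches from about 0.375 to 0.9 m from the base axis. Payload 3.1 kg.
Tool frame: the origin (TCP) lies at the very end of the fingers, on their centre line; the grasp point (between the pads) lies 19 mm behind it (grasp_offset is the distance from the TCP to the grasp point, in m); z points along the fingers, y is the direction in which the jaws open and shut (so a half turn about z gives the same grasp; the last joint's range is limited). The gripper opens to 87 mm and grips with 3 to 60 N. Pads are 19 mm wide; open, the fingers measure 117 mm over their backs; the gripper's body (75 mm by 190 mm) begins 51 mm behind the grasp point.
Start: joints at [-81.389, 30.224, 82.088, -0, 67.689, -10.227], TCP at [0.202, -0.591, 0.194] pointing down, gripper open.
Joint ranges: [-176.69, 176.69], [-43.24, 126.21], [12.49, 139.97], [-82, 262], [0, 151.66], [-163.58, 163.58]. Speed limits (degrees/s): [159.86, 159.86, 180, 180, 180, 180].

### API

Orientations are given as a 3x3 rotation matrix whose columns are the frame's x, y, z axes.
In Python, from rig import * gives the robot as it stands. The module is installed in compiled form; this text tells all that it offers.
- The arm moves only by the tool play_rows, never from a script. Its argument "plan" is a list that holds one entry, the list of rows, each a list of 7 numbers: the shift along the world's x, y, z each as a share of 5 cm, from -1 to 1, then the turn, a rotation vector about the world's x, y, z each as a share of pi rad, from -1 to 1, then the gripper's target within -1 to 1 (fully open at 1, half-way at 0, shut at -1). A call has 1 to 12 rows; each row shifts and turns the commanded pose from where the row before left it; what a row does not reach is not made up. A row lasts 1/10 s, in which the tool goes at most 50 mm and 8.59 degrees, less where a joint would pass 70% of its speed; a pose out of reach is approached as far as the arm can. A call with a number of a shift or a turn outside -1 to 1 is refused whole. A call with a gripper value outside its range is refused whole. The fingers move at their own pace and stop on an object; the grip force is fixed at half the most. Time passes only in rows, so rows that do not move let the fingers close. It gives the time, the measured TCP pose, the force and the opening at its end, in the units of the state.
- read_state(): the state, without advancing time (a new reading comes with each control period).
- capture(name): name is "scene" or "top" or "wrist"; returns the picture (400x640x3 uint8, red, green, blue); there is no depth.
- camera_params(name): a dict with "intrinsics" (3x3 intrinsics, pixels), "k1" (the pictures are not rectified: a ray, as slopes to the right and down, at radius r is drawn at 1 + k1 r^2 times it, then the intrinsics apply), "R" (3x3) and "t" (3): a world point X has camera coordinates R X + t; the wrist camera has in their place "mount" (4x4, takes a point from camera to tool coordinates, whose origin is the TCP and whose axes are the flange's). Camera axes: x right, y down, z forward; pixel columns grow to the right and rows downward; lengths in m; the calibration is good to about 2 mm. A picture is of the moment at which its call begins: read the wrist's pose just before it. camera_params takes no time and is no camera call.
- hand_in(): hands the job in, once; it reports no verdict.
The state is a dict: "time_s": time; "joint_positions": joint angles; "qvel": joint speeds; "tau": joint torques, N m; "position": TCP position; "tcp_rot": TCP orientation; "force": force on the tool from outside, world axes, zero at the start; "moment": the same for the moment, N m; "opening": opening from 0.0 (shut) to 1.0 (fully open).
Only numpy, scipy, OpenCV 4.12 (cv2) and the standard library are available. Lean on these libraries where they do the work, as an engineer would, in place of code of your own. Each camera call takes 0.05 s, during which the arm holds its last target. There are 200 camera calls.

## Working session

There is one attempt and no reset: what is moved stays moved. The work goes in short steps, Python scripts to look and compute and a tool call to move; the robot and the scene stay as the last step left them, time stands still between calls to the robot, and variables do not carry over. Pictures are saved under pics/ and viewed, about 8 in all and at most 12, crops included, and the job is handed in when it is done.

Besides the shell and the picture viewer there is one more tool, called in YAML: its name, and indented under it one key for each argument. play_rows: Moves the arm, as the interface text tells. Its arguments: {"type":"object","properties":{"plan":{"type":"array"}},"required":["plan"]}

```bash
mkdir -p pics; cat > h.py <<'E'
from rig import *
import numpy as np, cv2
def cam(n,st=None):
    p=camera_params(n);K=np.array(p["intrinsics"]);k1=p["k1"]
    if n=="wrist":
        M=np.array(p["mount"]);T=np.eye(4);T[:3,:3]=st["tcp_rot"];T[:3,3]=st["position"]
        C=T@M;R=C[:3,:3].T;t=-R@C[:3,3]
    else: R=np.array(p["R"]);t=np.array(p["t"])
    return K,k1,R,t
def ray(c,uv):
    K,k1,R,t=c
    d=cv2.undistortPoints(np.array([[uv]],float),K,np.array([k1,0,0,0,0.]))[0,0]
    return -R.T@t, R.T@np.array([d[0],d[1],1])
def onz(c,uv,z):
    o,d=ray(c,uv);return o+d*(z-o[2])/d[2]
def proj(c,X):
    K,k1,R,t=c
    return cv2.projectPoints(np.array([X],float),cv2.Rodrigues(R)[0],t,K,np.array([k1,0,0,0,0.]))[0][0,0]
def save(n,im): cv2.imwrite("pics/"+n+".png",im[...,::-1])
E
python3 - <<'E'
from h import *
for n in("top","scene"): 
    im=capture(n);save(n,im);np.save(n,im);c=cam(n);print(n,-c[2].T@c[3],c[2][2],c[0][0,0])
    for z in [0]: print([onz(c,uv,z)[:2].round(2) for uv in [(0,0),(639,0),(0,399),(639,399)]])
print(read_state())
E
```

```text
top [ 0.47427083 -0.03834158  1.02114457] [ 0.05921861  0.01404771 -0.99814619] 384.3755065498134
[array([1.18, 0.97]), array([ 1.11, -0.99]), array([-0.04,  0.93]), array([-0.06, -0.91])]
scene [0.32749458 0.65237132 1.21499692] [ 0.16746555 -0.51569575 -0.84024591] 474.2763711914977
[array([ 2.13, -0.6 ]), array([-0.32, -1.44]), array([1.12, 0.67]), array([-0.3 ,  0.19])]
{'time_s': 0.1, 'joint_positions': array([-8.13858244e+01,  3.02747678e+01,  8.21490350e+01, -1.15111145e-03,
        6.76886482e+01, -1.02278932e+01]), 'qvel': array([-0.06417066, -0.1405997 , -0.14427453, -0.01414156,  0.11432248,
        0.05927635]), 'tau': array([-4.52371614e-04, -4.40984452e+01, -1.77151144e+01,  6.34051720e-02,
        5.33385691e-02, -3.58176840e-05]), 'position': array([ 0.20175773, -0.59078648,  0.19285749]), 'tcp_rot': array([[ 9.46409967e-01,  3.22967608e-01, -3.12341018e-04],
       [ 3.22967590e-01, -9.46408041e-01,  1.93771589e-03],
       [ 3.30217414e-04, -1.93474966e-03, -9.99998074e-01]]), 'force': array([-0.01858395, -0.0752944 , -0.38061049]), 'moment': array([0.00412203, 0.07363228, 0.02670783]), 'opening': 0.9977724014370712}
```

View pics/top.png

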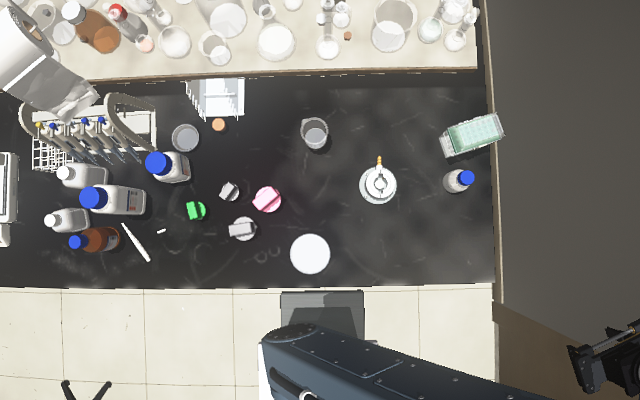

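View pics/scene.png

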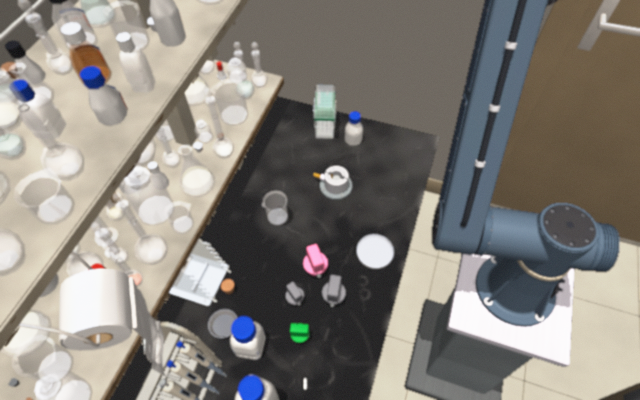

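Candidates in the top view are a grey plug at (229,191), a larger grey one at (242,229), a pink one at (267,199) and a green one at (196,210). I choose the smaller grey, (229,191). The port is at (379,185), with its orange hose barb pointing up in the image. The beaker is at (315,133), the petri dish at (310,254) and the bottle at (460,180).

```bash
python3 - <<'E'
from h import *
im=np.load("top.npy");sc=np.load("scene.npy")
a=cv2.resize(im[165:250,180:285],None,fx=5,fy=5,interpolation=cv2.INTER_CUBIC)[:400]
a=cv2.resize(im[170:245,185:265],(400,375),interpolation=cv2.INTER_CUBIC)
b=cv2.resize(im[145:220,340:420],(400,375),interpolation=cv2.INTER_CUBIC)
save("crop1",np.hstack([a,b]))
c=cam("top")
for n,uv,z in [("plug",(229,190),.06),("big",(242,228),.06),("port",(380,184),.06),("barb",(379,159),.028),("petri",(310,254),.01),("pink",(267,199),.05),("green",(196,210),.05),("beaker",(315,130),.05),("bottle",(460,180),.06)]: print(n,onz(c,uv,z).round(3))
E
```

```text
plug [0.555 0.212 0.06 ]
big [0.458 0.18  0.06 ]
port [ 0.561 -0.169  0.06 ]
barb [ 0.63  -0.173  0.028]
petri [0.386 0.013 0.01 ]
pink [0.531 0.117 0.05 ]
green [0.506 0.301 0.05 ]
beaker [ 0.705 -0.008  0.05 ]
bottle [ 0.567 -0.372  0.06 ]
```

View pics/crop1.png

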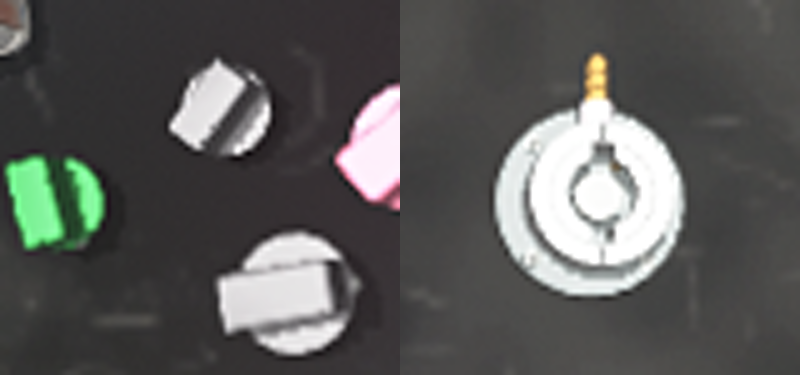

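The smaller grey plug is confirmed, with its bar running up and to the right (yaw about -35°). The port's barb and notches run along world +x. First move: over the port while turning, for a close look.

play_rows:
  plan:
    - [[0.5, 0.7, 0.1, 0, 0, 0.045, 1], [0.5, 0.7, 0.1, 0, 0, 0.045, 1], [0.5, 0.7, 0.1, 0, 0, 0.045, 1], [0.5, 0.7, 0.1, 0, 0, 0.045, 1], [0.5, 0.7, 0.1, 0, 0, 0.045, 1], [0.5, 0.7, 0.1, 0, 0, 0.045, 1], [0.5, 0.7, 0.1, 0, 0, 0.045, 1], [0.5, 0.7, 0.1, 0, 0, 0.045, 1], [0.5, 0.7, 0.1, 0, 0, 0.045, 1], [0.5, 0.7, 0.1, 0, 0, 0.045, 1], [0.5, 0.7, 0.1, 0, 0, 0.045, 1], [0.5, 0.7, 0.1, 0, 0, 0.045, 1]]

```text
time_s: 1.3
position: [0.5023, -0.1697, 0.2537]
tcp_rot: [[-0.444, 0.896, -0.001], [0.896, 0.444, 0.0], [0.001, -0.0, -1.0]]
force: [1.4, -0.9, 0.0]
opening: 1.002
```

```bash
python3 - <<'E'
from h import *
s=read_state();print(s["position"],s["joint_positions"].round(1),s["tcp_rot"].round(3))
print(np.array(camera_params("wrist")["mount"]).round(3),camera_params("wrist")["intrinsics"])
c=cam("wrist",s);print(proj(c,[.561,-.169,.06]),proj(c,[.63,-.17,.03]))
save("w1",capture("wrist"))
E
```

```text
[ 0.5023379  -0.16971362  0.25368222] [-30.7  18.9  91.3  -0.   69.8 -57.1] [[-0.444  0.896 -0.001]
 [ 0.896  0.444  0.   ]
 [ 0.001 -0.    -1.   ]]
[[ 0.001 -0.967 -0.254  0.069]
 [ 1.     0.001 -0.001 -0.001]
 [ 0.001 -0.254  0.967 -0.191]
 [ 0.     0.     0.     1.   ]] [[300.28861127   0.         320.07666695]
 [  0.         300.28861127 201.51712603]
 [  0.           0.           1.        ]]
[361.08985777 196.86705407] [400.20879472 213.19710238]
```

View w1.

View pics/w1.png

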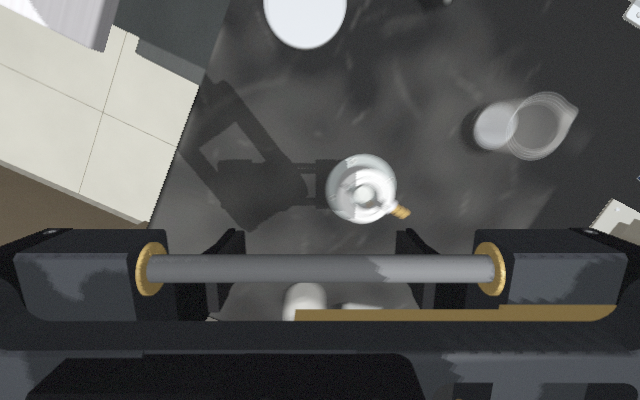

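play_rows:
  plan:
    - [[0.3, 0, -0.6, 0, 0, 0.04, 1], [0.3, 0, -0.6, 0, 0, 0.04, 1], [0.3, 0, -0.6, 0, 0, 0.04, 1], [0.3, 0, -0.6, 0, 0, 0.04, 1], [0, 0, 0, 0, 0, 0, 1], [0, 0, 0, 0, 0, 0, 1], [0, 0, 0, 0, 0, 0, 1]]

```text
time_s: 2.05
position: [0.5619, -0.1719, 0.1351]
tcp_rot: [[-0.816, 0.577, 0.001], [0.577, 0.816, -0.001], [-0.002, 0.0, -1.0]]
force: [-0.8, -0.8, 0.1]
opening: 0.998
```

```bash
python3 - <<'E'
from h import *
s=read_state();print(s["position"],s["joint_positions"].round(1),np.abs(s["qvel"]).max())
c=cam("wrist",s);u=proj(c,[.561,-.169,.06]);print(u)
im=capture("wrist");np.save("w2",im);np.save("w2s",s,allow_pickle=True)
x,y=u.round().astype(int);print(x,y)
save("w2",cv2.resize(im[y-75:y+75,x-100:x+100],(800,600),interpolation=cv2.INTER_CUBIC))
E
```

```text
[ 0.56191962 -0.17190265  0.13510241] [-27.9  31.5  90.9  -0.   57.5 -82.6] 1.0690610393860143
[323.0709247  198.59283203]
323 199
```

View pics/w2.png

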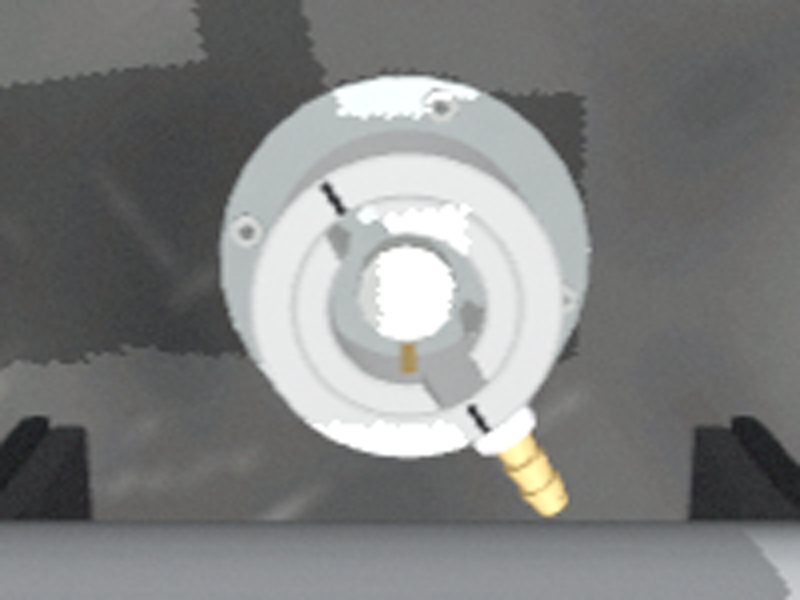

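Port collar centre is at about crop (406,306), and the black marks run from (323,185) to (488,430). Computing the port pose, then going to the plug.

```bash
python3 - <<'E'
from h import *
s=np.load("w2s.npy",allow_pickle=True).item();c=cam("wrist",s)
f=lambda p:(223+(p[0]+.5)/4-.5,124+(p[1]+.5)/4-.5)
P={k:onz(c,f(v),z) for k,v,z in [("a",(323,185),.06),("a2",(343,214),.06),("b",(488,430),.06),("b2",(470,405),.06),("c",(407.5,305),.06),("foot",(404,266),.01)]}
for k in P: print(k,P[k].round(4))
d=P["b"]-P["a"];print("mid",(P["a"]+P["b"])/2,(P["a2"]+P["b2"])/2,"yaw",np.degrees(np.arctan2(d[1],d[0])),np.linalg.norm(d))
im=np.load("w2.npy");g=im.min(2)
for thr in (205,215): 
    pass
ct=cam("top");print("top-centre prediction",proj(ct,(P["a"]+P["b"])/2))
E
```

```text
a [ 0.5293 -0.1682  0.06  ]
a2 [ 0.5372 -0.1683  0.06  ]
b [ 0.5985 -0.1706  0.06  ]
b2 [ 0.5909 -0.1705  0.06  ]
c [ 0.5627 -0.1686  0.06  ]
foot [ 0.5643 -0.17    0.01  ]
mid [ 0.56389142 -0.16937269  0.06      ] [ 0.56404445 -0.16944772  0.06      ] yaw -2.006832305365377 0.06924883248298494
top-centre prediction [380.1281514  182.99502753]
```

play_rows:
  plan:
    - [[0, 0.1, 0.7, 0, 0, 0, 1], [0, 0.5, 0.6, 0, 0, 0, 1], [0, 0.9, 0, 0, 0, 0, 1], [0, 0.9, 0, 0, 0, 0, 1], [0, 0.9, 0, 0, 0, 0, 1], [0, 0.9, 0, 0, 0, 0, 1], [0, 0.9, 0, 0, 0, 0, 1], [0, 0.9, 0, 0, 0, 0, 1], [0, 0.9, 0, 0, 0, 0, 1], [-0.1, 0.8, 0, 0, 0, 0, 1], [0, 0, -0.6, 0, 0, 0, 1], [0, 0, -0.6, 0, 0, 0, 1]]

```text
time_s: 3.3
position: [0.558, 0.2154, 0.1413]
tcp_rot: [[-0.819, 0.574, 0.007], [0.574, 0.819, 0.001], [-0.005, 0.005, -1.0]]
force: [0.3, -0.5, -0.4]
opening: 1.002
```

play_rows:
  plan:
    - [[0, 0, 0, 0, 0, 0, 1], [0, 0, 0, 0, 0, 0, 1], [0, 0, 0, 0, 0, 0, 1]]

```text
time_s: 3.6
position: [0.5584, 0.2133, 0.1411]
tcp_rot: [[-0.817, 0.577, 0.004], [0.577, 0.817, 0.001], [-0.003, 0.003, -1.0]]
force: [0.3, -0.1, -0.6]
opening: 0.998
```

```bash
python3 - <<'E'
from h import *
s=read_state();print(s["position"],s["joint_positions"].round(1),np.abs(s["qvel"]).max())
c=cam("wrist",s);u=proj(c,[.555,.212,.06]);print(u)
im=capture("wrist");np.save("w3",im);np.save("w3s",s,allow_pickle=True)
x,y=320,200
save("w3",cv2.resize(im[y-75:y+75,x-100:x+100],(800,600),interpolation=cv2.INTER_CUBIC))
E
```

```text
[0.55844458 0.21330987 0.14106855] [ 10.2  31.7  89.3   0.   58.8 -44.6] 0.2028961020608863
[317.51620074 197.29329294]
```

View pics/w3.png

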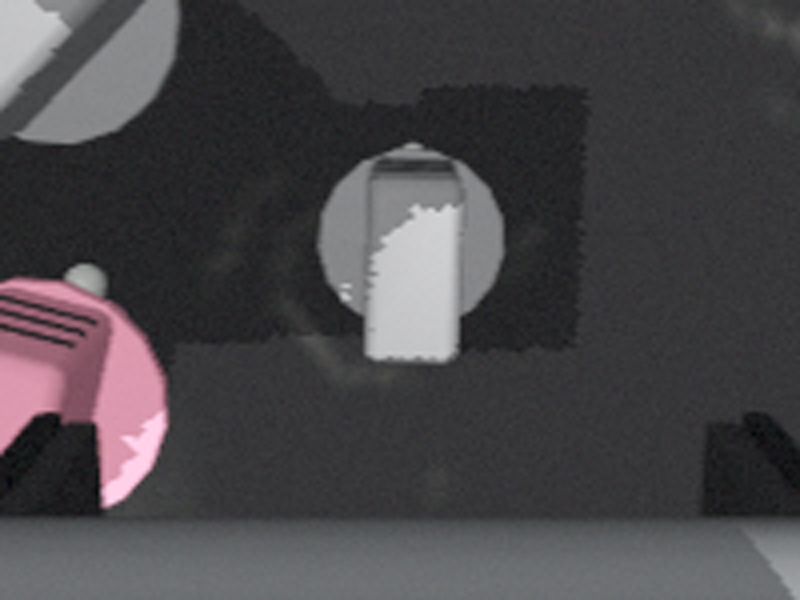

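The plug is well aligned. The bar's top face runs from crop (367,178) to (461,360), and the pink neighbour lies clear to the lower left.

```bash
python3 - <<'E'
from h import *
s=np.load("w3s.npy",allow_pickle=True).item();c=cam("wrist",s)
f=lambda p:(220+(p[0]+.5)/4-.5,125+(p[1]+.5)/4-.5)
Q=[onz(c,f(v),.066) for v in [(368,177),(462,177),(459,361),(367,361)]]
print(np.linalg.norm(Q[0]-Q[3]),np.linalg.norm(Q[0]-Q[1]))
m=sum(Q)/4;d=Q[0]+Q[1]-Q[2]-Q[3];print(m,np.degrees(np.arctan2(d[1],d[0])))
fl=[onz(c,f(v),.03) for v in [(318,240),(506,240)]];print("flange",sum(fl)/2,np.linalg.norm(fl[0]-fl[1]))
R=s["tcp_rot"];p=s["position"];print("tool yaw",np.degrees(np.arctan2(R[1,0],R[0,0])),"tool-frame",R.T@(m-p),"shift",(m-p)/.05)
E
```

```text
0.04285118041791638 0.020908650246069353
[0.55294661 0.21973803 0.066     ] 144.35089911300724
flange [0.55313065 0.21950976 0.03      ] 0.04813532661687151
tool yaw 144.77345857671637 tool-frame [0.00841497 0.00185876 0.07505044] shift [-0.10995926  0.12856327 -1.50137092]
```

play_rows:
  plan:
    - [[-0.11, 0.13, -0.2, 0, 0, 0, 0.2], [0, 0, -0.6, 0, 0, 0, 0.2], [0, 0, -0.6, 0, 0, 0, 0.2], [0, 0, -0.5, 0, 0, 0, 0.2], [0, 0, -0.22, 0, 0, 0, 0.2], [0, 0, 0, 0, 0, 0, 0.2], [0, 0, 0, 0, 0, 0, 0.2]]

```text
time_s: 4.35
position: [0.552, 0.2203, 0.0335]
tcp_rot: [[-0.817, 0.576, 0.001], [0.576, 0.818, 0.0], [-0.001, 0.001, -1.0]]
force: [-0.5, -0.7, 0.0]
opening: 0.606
```

Close and lift.

play_rows:
  plan:
    - [[0, 0, 0, 0, 0, 0, -1], [0, 0, 0, 0, 0, 0, -1], [0, 0, 0, 0, 0, 0, -1], [0, 0, 0, 0, 0, 0, -1], [0, 0, 0, 0, 0, 0, -1], [0, 0, 0, 0, 0, 0, -1], [0, 0, 0.3, 0, 0, 0, -1], [0, 0, 0.7, 0, 0, 0, -1], [0, 0, 0.8, 0, 0, 0, -1], [0, 0, 0.8, 0, 0, 0, -1], [0, 0, 0.4, 0, 0, 0, -1], [0, 0, 0, 0, 0, 0, -1]]

```text
time_s: 5.55
position: [0.5536, 0.2206, 0.1861]
tcp_rot: [[-0.818, 0.576, 0.007], [0.576, 0.818, 0.001], [-0.005, 0.005, -1.0]]
force: [-0.3, -0.5, -1.6]
opening: 0.244
```

```bash
python3 - <<'E'
from h import *
s=read_state();print(s["position"],s["joint_positions"].round(1),s["force"])
im=capture("wrist");np.save("w4",im);np.save("w4s",s,allow_pickle=True)
x,y=320,220
save("w4",cv2.resize(im[y-75:y+75,x-100:x+100],(800,600),interpolation=cv2.INTER_CUBIC))
E
```

```text
[0.55359252 0.2205509  0.18608424] [ 11.   28.3  87.2  -0.   64.1 -43.9] [-0.28714771 -0.47457161 -1.57828171]
```

View pics/w4.png

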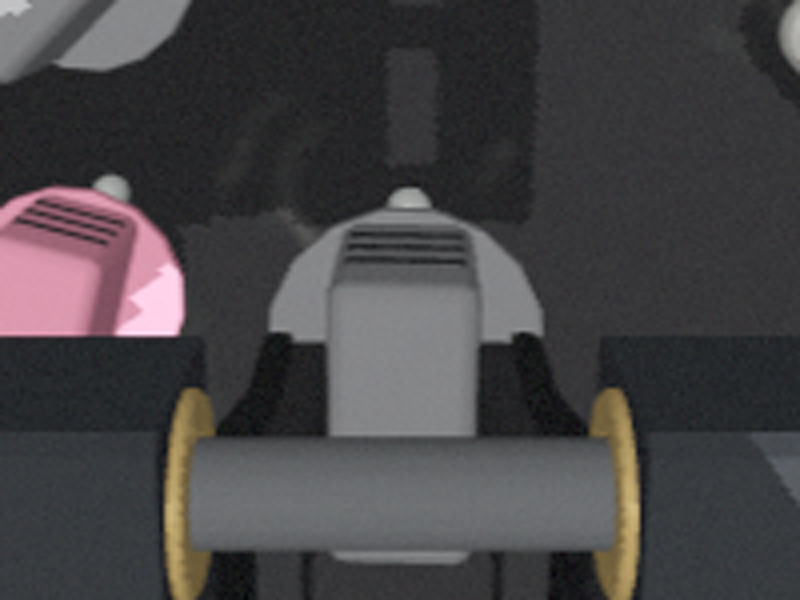

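```bash
python3 - <<'E'
from h import *
s=np.load("w4s.npy",allow_pickle=True).item();c=cam("wrist",s);R=s["tcp_rot"];p=s["position"]
f=lambda q:(220+(q[0]+.5)/4-.5,145+(q[1]+.5)/4-.5)
def tool(q,h): # h= height above plug underside
    X=onz(c,f(q),p[2]-.0335+h); return R.T@(X-p)
for n,q,h in [("barTL",(332,281),.066),("barTR",(478,281),.066),("barBL",(330,433),.066),("barBR",(476,433),.066),("flange apex",(408,207),.030),("flL",(270,330),.03),("flR",(544,330),.03),("pin",(409,187),.012)]: print(n,(tool(q,h)*1000).round(1))
E
```

```text
barTL [ 20.4 -10.4 -32.7]
barTR [ 20.4   9.7 -32.6]
barBL [ -2.3 -11.  -32.5]
barBR [ -2.3   9.8 -32.4]
flange apex [22.1  0.2  3.4]
flL [  0.5 -23.4   3.4]
flR [ 0.4 23.5  3.6]
pin [21.5  0.4 21.4]
```

Gripped cleanly: the plug sits at tool x ≈ -1.4 mm, y ≈ 0. Moving over the port and turning to yaw 178°.

play_rows:
  plan:
    - [[0, -0.4, 0, 0, 0, 0.01, -1], [0, -0.8, 0, 0, 0, 0.025, -1], [0, -0.8, 0, 0, 0, 0.025, -1], [0, -0.8, 0, 0, 0, 0.025, -1], [0, -0.8, 0, 0, 0, 0.025, -1], [0, -0.8, 0, 0, 0, 0.025, -1], [0.1, -0.8, 0, 0, 0, 0.025, -1], [0, -0.8, 0, 0, 0, 0.024, -1], [0, -0.8, 0, 0, 0, 0, -1], [0, -0.8, 0, 0, 0, 0, -1], [0.06, -0.2, -0.5, 0, 0, 0, -1], [0, 0, -0.7, 0, 0, 0, -1]]

```text
time_s: 6.8
position: [0.5601, -0.1731, 0.1215]
tcp_rot: [[-0.999, 0.039, 0.002], [0.039, 0.999, -0.002], [-0.002, -0.002, -1.0]]
force: [-0.4, 0.3, -1.3]
opening: 0.242
```

play_rows:
  plan:
    - [[0, 0, 0, 0, 0, 0, -1], [0, 0, 0, 0, 0, 0, -1], [0, 0, 0, 0, 0, 0, -1], [0, 0, 0, 0, 0, 0, -1]]

```text
time_s: 7.2
position: [0.5603, -0.1699, 0.1241]
tcp_rot: [[-0.999, 0.035, 0.002], [0.035, 0.999, -0.001], [-0.002, -0.001, -1.0]]
force: [0.2, -0.6, -1.0]
opening: 0.244
```

```bash
cat > p.py <<'E'
from h import *
s=read_state();R=s["tcp_rot"];y=np.degrees(np.arctan2(R[1,0],R[0,0]))
print(s["time_s"],s["position"].round(4),"yaw",y.round(2),s["joint_positions"].round(1),s["force"].round(1),s["moment"].round(2),"plug",(s["position"]-.0014*R[:,0]+.0335*R[:,2]).round(4),"z",R[:,2].round(4))
E
python3 p.py
```

```text
7.2 [ 0.5603 -0.1699  0.1241] yaw 178.01 [ -27.8   32.2   91.8   -0.    55.9 -115.8] [ 0.2 -0.6 -1. ] [ 0.13 -0.14  0.  ] plug [ 0.5618 -0.17    0.0906] z [ 0.0023 -0.0013 -1.    ]
```

play_rows:
  plan:
    - [[0.036, 0.016, -0.3, 0, 0, 0, -1], [0, 0, -0.25, 0, 0, 0, -1], [0, 0, -0.1, 0, 0, 0, -1], [0, 0, 0, 0, 0, 0, -1], [0, 0, 0, 0, 0, 0, -1]]

```text
time_s: 7.7
position: [0.5613, -0.1692, 0.0905]
tcp_rot: [[-0.999, 0.035, 0.0], [0.035, 0.999, -0.0], [-0.0, -0.0, -1.0]]
force: [-0.6, 0.0, 0.1]
opening: 0.249
```

```bash
python3 p.py; python3 - <<'E'
from h import *
im=capture("wrist");a=cv2.resize(im[125:275,220:420],(533,400),interpolation=cv2.INTER_CUBIC)
t=capture("top");b=cv2.resize(t[165:205,363:397],(267,314),interpolation=cv2.INTER_CUBIC);b=cv2.copyMakeBorder(b,0,86,0,0,cv2.BORDER_CONSTANT)
save("w5",np.hstack([a,b]))
E
```

```text
7.7 [ 0.5613 -0.1692  0.0905] yaw 177.97 [ -27.7   35.    93.    -0.    52.  -115.7] [-0.6  0.   0.1] [ 0.09 -0.11  0.06] plug [ 0.5627 -0.1693  0.057 ] z [ 3.e-04 -2.e-04 -1.e+00]
```

View pics/w5.png

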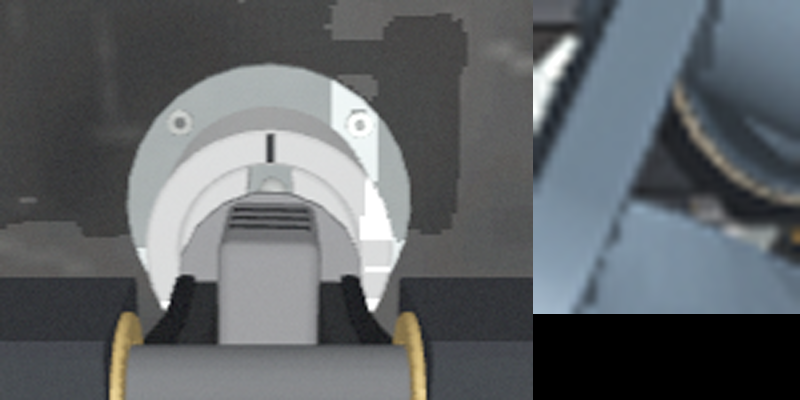

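The wrist view shows the pin (270,185) centred in the notch under the black mark (270,148), with no contact force. Pushing down.

play_rows:
  plan:
    - [[0.01, 0, -0.1, 0, 0, 0, -1], [0, 0, -0.1, 0, 0, 0, -1], [0, 0, -0.1, 0, 0, 0, -1], [0, 0, -0.08, 0, 0, 0, -1], [0, 0, -0.05, 0, 0, 0, -1], [0, 0, 0, 0, 0, 0, -1], [0, 0, 0, 0, 0, 0, -1]]

```text
time_s: 8.5
position: [0.5621, -0.1693, 0.0696]
tcp_rot: [[-0.999, 0.036, 0.001], [0.036, 0.999, -0.0], [-0.001, -0.0, -1.0]]
force: [-0.6, 1.0, 7.3]
opening: 0.245
```

```bash
python3 p.py
```

```text
8.5 [ 0.5621 -0.1693  0.0696] yaw 177.96 [ -27.7   36.8   93.7    0.    49.4 -115.6] [-0.6  1.   7.3] [ 0.29  0.07 -0.  ] plug [ 0.5635 -0.1693  0.0361] z [ 9.e-04 -3.e-04 -1.e+00]
```

play_rows:
  plan:
    - [[0, 0, -0.04, 0, 0, 0, -1], [0, 0, -0.04, 0, 0, 0, -1], [0, 0, 0, 0, 0, 0, -1], [0, 0, 0, 0, 0, 0, -1]]

```text
time_s: 8.9
position: [0.5622, -0.1692, 0.0671]
tcp_rot: [[-0.999, 0.036, 0.002], [0.036, 0.999, -0.001], [-0.002, -0.001, -1.0]]
force: [-4.5, 2.2, 15.2]
opening: 0.244
```

```bash
python3 p.py
```

```text
8.9 [ 0.5622 -0.1692  0.0671] yaw 177.96 [ -27.7   37.    93.8    0.    49.1 -115.6] [-4.5  2.2 15.2] [0.42 0.43 0.01] plug [ 0.5636 -0.1692  0.0336] z [ 1.6e-03 -6.0e-04 -1.0e+00]
```

Flange is on the collar (15 N). Turning clockwise about the plug's axis.

play_rows:
  plan:
    - [[0.001, 0.003, 0, 0, 0, -0.03, -1], [0.001, 0.003, 0, 0, 0, -0.04, -1], [0.002, 0.003, 0, 0, 0, -0.04, -1], [0.002, 0.003, 0, 0, 0, -0.04, -1], [0.002, 0.003, 0, 0, 0, -0.04, -1], [0.002, 0.003, 0, 0, 0, -0.04, -1], [0, 0, 0, 0, 0, 0, -1]]

```text
time_s: 9.6
position: [0.5644, -0.1688, 0.0671]
tcp_rot: [[-0.726, 0.688, 0.005], [0.688, 0.726, -0.002], [-0.005, 0.002, -1.0]]
force: [-0.2, 1.8, 12.8]
opening: 0.245
```

```bash
python3 p.py
```

```text
9.6 [ 0.5644 -0.1688  0.0671] yaw 136.52 [-27.5  37.1  93.7   0.   49.  -74.1] [-0.2  1.8 12.8] [ 0.36 -0.04  0.24] plug [ 0.5656 -0.1698  0.0336] z [ 0.0049 -0.0021 -1.    ]
```

play_rows:
  plan:
    - [[-0.004, 0.003, 0, 0, 0, -0.04, -1], [-0.004, 0.003, 0, 0, 0, -0.04, -1], [0, 0.003, 0, 0, 0, -0.04, -1], [0, 0.003, 0, 0, 0, -0.04, -1], [0, 0.003, 0, 0, 0, -0.035, -1], [0, 0, 0, 0, 0, 0, -1], [0, 0, 0, 0, 0, 0, -1]]

```text
time_s: 10.3
position: [0.5645, -0.1685, 0.0671]
tcp_rot: [[-0.2, 0.98, 0.006], [0.98, 0.2, -0.003], [-0.004, 0.005, -1.0]]
force: [0.7, 0.9, 11.1]
opening: 0.245
```

```bash
python3 p.py
```

```text
10.3 [ 0.5645 -0.1685  0.0671] yaw 101.54 [-27.5  37.   93.7   0.   48.9 -39. ] [ 0.7  0.9 11.1] [ 0.22 -0.15  0.29] plug [ 0.565  -0.1699  0.0336] z [ 0.0059 -0.0028 -1.    ]
```

play_rows:
  plan:
    - [[0, 0, 0, 0, 0, -0.015, -1], [0, 0, 0, 0, 0, -0.015, -1], [0, 0, 0, 0, 0, 0, -1], [0, 0, 0, 0, 0, 0, -1], [0, 0, 0, 0, 0, 0, -1], [0, 0, 0, 0, 0, 0, -1]]

```text
time_s: 10.9
position: [0.5645, -0.1685, 0.0671]
tcp_rot: [[-0.108, 0.994, 0.006], [0.994, 0.108, -0.003], [-0.004, 0.006, -1.0]]
force: [0.6, 2.5, 11.3]
opening: 0.245
```

```bash
python3 p.py;python3 - <<'E'
from h import *
im=capture("wrist");save("w6",cv2.resize(im[125:275,220:420],(533,400),interpolation=cv2.INTER_CUBIC))
E
```

```text
10.9 [ 0.5645 -0.1685  0.0671] yaw 96.17 [-27.5  37.   93.7   0.   48.9 -33.7] [ 0.6  2.5 11.3] [ 0.23 -0.23  0.33] plug [ 0.5649 -0.17    0.0337] z [ 0.006  -0.0029 -1.    ]
```

View pics/w6.png

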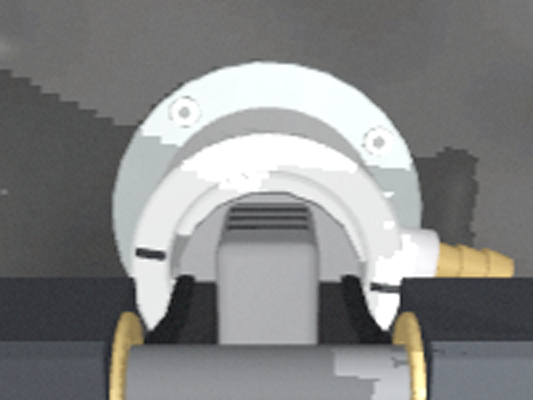

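The bar is still square in the fingers, and the barb and marks have swung round about 82° relative to the tool. A little more, to confirm the stop.

play_rows:
  plan:
    - [[0, 0, 0, 0, 0, -0.015, -1], [0, 0, 0, 0, 0, 0, -1], [0, 0, 0, 0, 0, 0, -1], [0, 0, 0, 0, 0, 0, -1], [0, 0, 0, 0, 0, 0, -1]]

```text
time_s: 11.45
position: [0.5645, -0.1685, 0.0671]
tcp_rot: [[-0.061, 0.998, 0.006], [0.998, 0.061, -0.003], [-0.003, 0.006, -1.0]]
force: [1.5, 1.5, 11.8]
opening: 0.241
```

```bash
python3 p.py
```

```text
11.45 [ 0.5645 -0.1685  0.0671] yaw 93.47 [-27.5  37.   93.7   0.   48.9 -31. ] [ 1.5  1.5 11.8] [ 0.22 -0.19  0.38] plug [ 0.5648 -0.17    0.0336] z [ 0.0059 -0.003  -1.    ]
```

```bash
python3 -c "
from rig import *
print(hand_in())"
```

```text
the job is handed in; nothing more can be done
None
```

I put the smaller grey bayonet plug into the purge port, pins through the notches, and turned it clockwise to about the stop. I handed the job in at about 11.5 s, still gripping and pressing it. There was no verdict, and I had no direct reading of the pad or the spring ring.

- **Seating:** the last pose puts the plug's underside at about 33.6 mm, where fully seated is 34 mm. The push on it is about 12 N. It stands within about 1.5 mm of the measured port axis and is tilted less than 0.5°.
- **Turn:** the tool turned about 84.5°, where the stop should be near 80°. The holding moment rose gradually to 0.38 N m, against 0.34 N m expected from the spring at its stop. There was no sharp jump at the stop, so the stop is inferred from angle and moment.
- **Grip:** in the last wrist picture, taken about 3° before the end, the bar was square in the fingers.
- **Small disagreement:** my position estimate for the plug drifted 1–2 mm in x during the turn, with little side force, and I left it.
- **Bystanders:** the beaker, petri dish and small bottle were never approached, but I took no final picture of them.

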